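# Close the bayonet lid of a filter housing

## Task

Close the small steel filter housing on the bench with the lid that has two ears and a grip bar. Set it on the sprung plate with its ears in the gaps between the two claws, push it down against the spring, turn it a quarter turn clockwise (seen from above) so that the ears go under the claws, then let it rise into the claws and let go.

Things in the scene. Friction and masses are not known exactly. Their poses are not given: they have to be found in the camera images.
- lid: Loose aluminium lid, 0.14 kg: disc 56 mm wide, 8 thick; two ears 180 degrees apart, 14 wide, 96 tip to tip; on top one upright grip bar 50 long, 14 thick, 34 tall (8 to 42 above the underside), along the ears. Origin: centre of underside; x along ears and bar, z up. Grip across the bar's thickness. Two other lids do not fit: three ears with a bar; round with a knob.
- housing: Fixed steel filter housing, 88 mm tall. Origin: centre of the foot's underside, z up. Round body 68 wide, top at 54, sprung plate above it. Two claws at +y and -y, each 48 wide along x: post with inner face 56 from the axis, outer 64; overhang reaching in to 38 from the axis, 80 to 88 high. Brass hose stub to -x. The lid goes in with ears along x, either way round; locked, ears along y.
- seat (a point): Point on the housing's axis, 72 mm above its foot, axes as the housing's: where the lid's origin is when locked. Under each overhang is a pocket 38 mm wide, roof 8 above this point, with a lip on the entry side (lower edge 2 above) and a deep stop wall on the other, so only a clockwise turn works. To pass the lips the lid's underside must be 6 to 12 below this point; 9 is good.
- plate (a joint): Travel of the sprung plate in m: 0 is up (its flat top, 54 mm wide, 75 mm above the housing's foot), grows as it is pushed down, stop at 0.015. The spring gives 4 N at 0 and 0.6 N more per mm (11 N at 0.012). It reads 0.003 with the lid locked.

How it is judged:
By the outcome, as a careful person would: the job done as asked, in the order asked, and still so for the second after the job is handed in, with the robot touching nothing.
It also fails if it takes over 38 s, if anything falls off the work surface, if the arm or the gripper's body presses on something with over 40 N, if the wrist force passes 120 N, or if a joint passes its speed limit or range.

## Robot

A 7-joint arm with a two-finger parallel gripper is mounted at the origin on the work surface. World frame = base frame: x ahead of the robot, y to its left, z up, the work surface at z = 0. Lengths are in m, angles in rad, forces in N, time in s.
With the tool pointing down it reaches from about 0.4 to 0.85 m from the base axis. Payload 6.9 kg.
Tool frame: the origin (TCP) lies midway between the tips of the shut fingers; the grasp point (between the pads) lies behind it (ctrl.pinch_z is the z of the grasp point in the tool frame, in m); z points along the fingers, y is the line along which they close (so a half turn about z gives the same grasp; the last joint's range is limited). The gripper opens to 85 mm and grips with 20 to 120 N. Pads are 22 mm wide; open, the fingers measure 114 mm over their backs; the gripper's body (76 mm by 85 mm) begins 54 mm behind the grasp point. The pads swing forward as they close: fully open they stand 13 mm farther back than shut.
Start: joints at [-1.097, 0.507, -0.238, 1.5, 0.126, 1.149, -0.155], TCP at [0.225, 0.583, 0.231] pointing down, gripper open.
Joint ranges: [-3.08, 3.08], [-0.24, 2.05], [-1.43, 1.35], [0, 2.5], [-1.52, 4.66], [0.17, 1.96], [-2.89, 2.89]. Speed limits (rad/s): [2.39, 2.39, 3.14, 3.14, 3.14, 3.14, 3.14].

## Interface

Orientations are given as a unit quaternion [w, x, y, z].
In Python, from station import ctrl, get_state, vision, ticket, models gives the robot as it stands. Calls block until the motion is done:
- ctrl.movep(position, orientation): joint-space move of the TCP to a pose.
- ctrl.movel(position, frame=None, max_speed=0.15): straight line of the TCP; frame=None keeps the orientation; max_speed is the mean speed in m/s.
- ctrl.set_joints(angles): joint-space move.
- ctrl.ungrasp() and ctrl.close_gripper(force=None): open the fingers fully, or close them until they stop; force is the grip in N (None keeps the last).
- ctrl.pause(seconds).
- ctrl.ik(position, orientation): joint angles nearest the present ones, or None.
- get_state(): the state.
- vision.grab_frame(name): name is "scene" or "top"; returns (picture, depth): 480x640x3 uint8, blue, green, red; 480x640 float32, m along the optical axis (not along the pixel's ray), 0 where there is no reading.
- vision.camera_info(name): a dict with "mtx" (3x3 intrinsics, pixels), "dist_coeffs" ([k1, k2, p1, p2, k3] as OpenCV has them; the pictures are not rectified), "R" (3x3) and "t" (3): a world point X has camera coordinates R X + t. Camera axes: x right, y down, z forward; pixel columns grow to the right and rows downward; lengths in m; the calibration is good to about 2 mm. A picture is of the moment at which its call begins. camera_info takes no time and is no camera call.
A pose or a line that the arm cannot do raises ctrl.Unreachable and nothing moves.
- ticket.close_job(): hands the job in; it is judged then, once.
Trained networks look in the newest picture that a camera, given by its name, has taken for a name from the list of things; names that differ only in an ending like _2 or _b are one class to them, and where a whole thing is asked for, a point or a joint stands for the part that bears it (a point fixed in the world has none). Each returns a list of dicts, best first, with "p" (0 to 1); they miss things now and then, are a little off and sometimes report something else, mostly with a low value. They report only what shows in the picture. A call takes as long as a camera call.
- models.recognise(camera, target): "point" ([column, row] in pixels, amid what is visible of it).
- models.masks_of(camera, target): "mask" (480x640 bool, what is visible of it) and "point" ([column, row] in pixels, amid what is visible of it).
The state is a dict: "time": time; "qpos": joint angles; "qd": joint speeds; "tau": joint torques, N m; "tcp_pos": TCP position; "eef_rot": TCP orientation; "contact_force": force on the tool from outside, world axes, zero at the start; "wrist_torque": the same for the moment, N m; "width": finger opening in m; "gripper_force": force on a finger pad.
Only numpy, scipy, OpenCV 4.12 (cv2) and the standard library are available. Lean on these libraries where they do the work, as an engineer would, in place of code of your own. Each camera call takes 0.05 s, during which the arm holds its last target. There are 200 camera calls.

## Working session

There is one attempt and no reset: what is moved stays moved. The work goes in short steps, each a Python script; the robot and the scene stay as the last script left them, time stands still between calls to the robot, and variables do not carry over. Pictures are saved under pics/ and viewed, at most 10 in all, crops included, and the job is handed in when it is done.

```bash
mkdir -p pics; ls
python3 - <<'E'
from station import ctrl,get_state,vision,models
import cv2,numpy as np
s=get_state();print(s['time'],s['tcp_pos'],s['eef_rot'],s['width'],ctrl.pinch_z)
ims=[]
for c in("scene","top"):
    p,d=vision.grab_frame(c);np.savez(f'{c}0.npz',p=p,d=d)
    i=vision.camera_info(c);print(c,i)
    for t in("lid","housing","plate"):
        r=models.masks_of(c,t)
        print(c,t,[(round(q['p'],2),np.round(q['point']),int(q['mask'].sum())) for q in r[:4]])
        if r: np.save(f'{c}_{t}.npy',np.array([q['mask'] for q in r[:3]]))
    cv2.imwrite(f'pics/{c}0.png',p)
E
```

```text
pics
station.py
0.0 [0.2246172  0.58268504 0.23040442] [-1.38795820e-04  1.82862225e-01  9.83138119e-01 -9.08782211e-04] 0.0855270605385534 -0.0187
scene {'mtx': array([[458.51121427,   0.        , 316.47815033],
       [  0.        , 458.51121427, 233.13737286],
       [  0.        ,   0.        ,   1.        ]]), 'dist_coeffs': array([-0.00662771,  0.        ,  0.        ,  0.        ,  0.        ]), 'R': array([[ 0.83424866,  0.55138605, -0.00160921],
       [ 0.40442628, -0.61387665, -0.67793425],
       [-0.37479135,  0.56491493, -0.73512078]]), 't': array([-0.44951374, -0.17922179,  1.03594625])}
scene lid [(0.92, array([299., 328.]), 1311)]
scene housing [(0.88, array([368., 196.]), 2863)]
scene plate [(0.86, array([367., 180.]), 454)]
top {'mtx': array([[558.41381502,   0.        , 318.12761484],
       [  0.        , 558.41381502, 233.44965909],
       [  0.        ,   0.        ,   1.        ]]), 'dist_coeffs': array([-0.07775372,  0.        ,  0.        ,  0.        ,  0.        ]), 'R': array([[ 0.02093928, -0.99971986,  0.01103373],
       [-0.99846024, -0.02147739, -0.05114565],
       [ 0.0513683 , -0.00994578, -0.99863025]]), 't': array([-0.0398073 ,  0.54584651,  1.02601992])}
top lid [(0.89, array([380., 207.]), 882)]
top housing [(0.57, array([215., 225.]), 3293)]
top plate [(0.86, array([214., 223.]), 710)]
```

View pics/scene0.png

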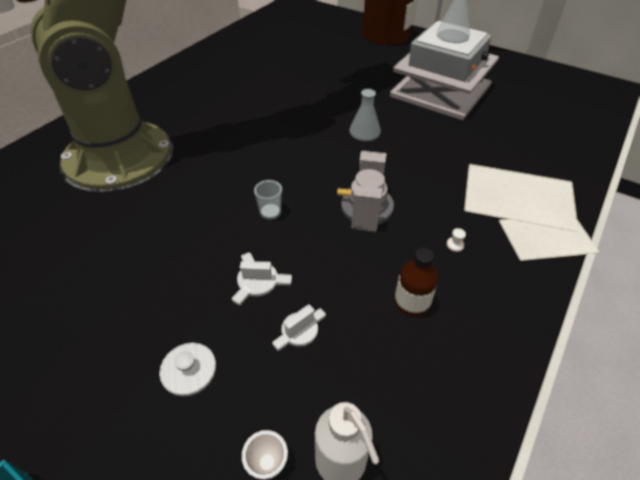

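View pics/top0.png

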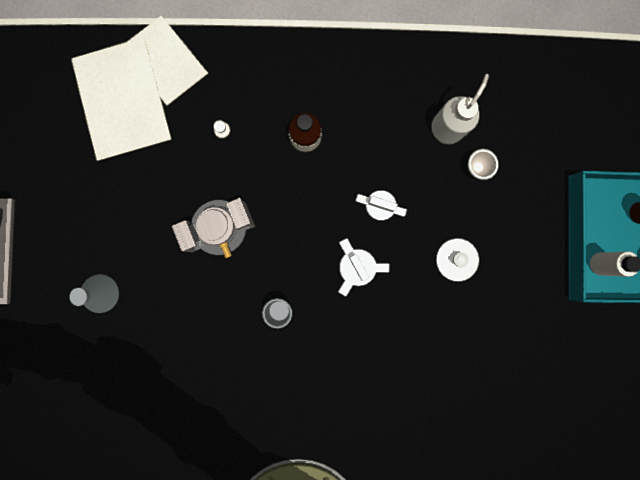

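```bash
cat > geo.py <<'E'
import numpy as np,cv2
from station import vision
def cloud(c,d,m):
    i=vision.camera_info(c);v,u=np.nonzero(m&(d>0))
    n=cv2.undistortPoints(np.c_[u,v].astype(float)[:,None],i['mtx'],i['dist_coeffs'])[:,0]
    z=d[v,u];return (np.c_[n*z[:,None],z]-i['t'])@i['R']
E
python3 - <<'E'
import numpy as np
from geo import *
for c in("scene","top"):
    d=np.load(f'{c}0.npz')['d']
    for t in("lid","housing","plate"):
        P=cloud(c,d,np.load(f'{c}_{t}.npy')[0])
        print(c,t,len(P),np.median(P,0).round(4),'pct z',np.percentile(P[:,2],[2,10,30,50,70,90,98]).round(4))
        zs=[(0,.02),(.02,.035),(.036,.05)] if t=='lid' else [(.05,.07),(.07,.082),(.082,.1)]
        for a,b in zs:
            Q=P[(P[:,2]>a)&(P[:,2]<b)]
            if len(Q)>10:
                w,V=np.linalg.eigh(np.cov(Q[:,:2].T));ax=V[:,1];mid=cv2.minAreaRect(Q[:,:2].astype(np.float32)*1000)
                print(a,b,len(Q),Q.mean(0).round(4),'ang',np.degrees(np.arctan2(ax[1],ax[0])).round(1),'sd',np.sqrt(w).round(4),mid)
E
```

```text
scene lid 1308 [ 0.6082 -0.1531  0.0084] pct z [-0.0007  0.0046  0.0072  0.0084  0.0264  0.0412  0.0427]
0 0.02 805 [ 0.6089 -0.1524  0.0077] ang 69.9 sd [0.0111 0.0247] ((601.8815307617188, -146.77957153320312), (57.843746185302734, 89.7022933959961), 10.077630996704102)
0.02 0.035 161 [ 0.607  -0.1521  0.0273] ang 68.6 sd [0.0025 0.0156] ((608.2940673828125, -150.20106506347656), (49.39149475097656, 13.41759967803955), 58.630062103271484)
0.036 0.05 289 [ 0.6038 -0.1477  0.0408] ang 73.0 sd [0.0042 0.0144] ((603.0393676757812, -146.63462829589844), (49.702919006347656, 15.399436950683594), 75.36176300048828)
scene housing 2854 [0.5665 0.1357 0.0544] pct z [-0.0005  0.0098  0.0288  0.0544  0.0745  0.087   0.0884]
0.05 0.07 461 [0.561  0.1463 0.0581] ang 113.4 sd [0.0181 0.0517] ((555.87451171875, 155.1754150390625), (66.55313110351562, 126.33582305908203), 21.23099708557129)
0.07 0.082 576 [0.5594 0.1476 0.075 ] ang 112.9 sd [0.0139 0.0311] ((558.7443237304688, 148.49871826171875), (51.31938171386719, 110.24862670898438), 26.127788543701172)
0.082 0.1 559 [0.5589 0.1497 0.0868] ang 
[... 1325 characters left out ...]
] ((556.1455078125, 155.3302001953125), (66.65985107421875, 125.51405334472656), 15.071693420410156)
0.07 0.082 777 [0.5544 0.1581 0.0752] ang 110.1 sd [0.0139 0.0182] ((554.9426879882812, 157.8468017578125), (53.28021240234375, 127.43856811523438), 20.971139907836914)
0.082 0.1 852 [0.5545 0.1591 0.088 ] ang 113.7 sd [0.014  0.0518] ((554.7875366210938, 159.72979736328125), (48.42274856567383, 129.60128784179688), 23.454242706298828)
top plate 709 [0.5545 0.1586 0.0751] pct z [0.0716 0.0728 0.0742 0.0751 0.0759 0.0772 0.0784]
0.07 0.082 702 [0.5544 0.1588 0.0751] ang 90.5 sd [0.0129 0.0136] ((554.5919189453125, 158.41183471679688), (50.34634017944336, 51.65520095825195), 30.474302291870117)
```

The two-ear lid is at scene (299,328) / top (380,207). The housing is at scene (368,196) / top (214,224), with its hose stub toward the robot at top (226,250). The network masks match the pictures, and both views agree on the heights: bar top about 42 mm, plate about 75 mm, claws about 88 mm.

Run:
```python
from geo import *
from station import ctrl,get_state,models
def st(n):
    s=get_state();print(n,round(s['time'],2),np.round(s['tcp_pos'],4),'w',round(s['width'],4),'F',np.round(s['contact_force'],1),'g',round(float(np.max(s['gripper_force'])),1))
q=quat(LA+270)
ctrl.movep(P(LID,.12),q);st('above')
ctrl.movel(P(LID,.0125),max_speed=.1);st('down')
ctrl.close_gripper(force=90);st('closed')
ctrl.movel(P(LID,.15));st('up')
ctrl.movep(P(H,.17),quat(HY));ctrl.pause(.2);st('over housing')
ims=[]
for c in("scene","top"):
    p,d=vision.grab_frame(c);u,v=(368,180) if c=="scene" else (214,223)
    ims.append(cv2.resize(p[v-120:v+100,u-100:u+100],None,fx=2,fy=2))
cv2.imwrite('pics/hold.png',np.hstack(ims))
r=models.masks_of("scene","lid")
p,d=vision.grab_frame("scene")
for m in r[:2]:
    C=cloud("scene",d,m['mask']);print(m['p'],len(C),np.median(C,0).round(4),np.percentile(C[:,2],[2,10,50,90,98]).round(4))
```

```text
above 3.32 [ 0.6036 -0.1445  0.12  ] w 0.0848 F [0.3 0.6 0.3] g 0.0
down 4.54 [ 0.6038 -0.146   0.0132] w 0.0855 F [-0.8  0.5 -0. ] g 0.0
closed 5.2 [ 0.6034 -0.1458  0.0128] w 0.0126 F [-2.1  0.9  4.9] g 88.9
up 6.27 [ 0.6027 -0.1455  0.149 ] w 0.0128 F [ 0.6  0.1 -2.1] g 88.2
over housing 7.71 [0.555  0.1577 0.1697] w 0.0124 F [-0.  -0.  -0.8] g 87.9
0.9 802 [0.5608 0.1452 0.1649] [-0.0007  0.1589  0.1649  0.1931  0.1986]
```

View pics/hold.png

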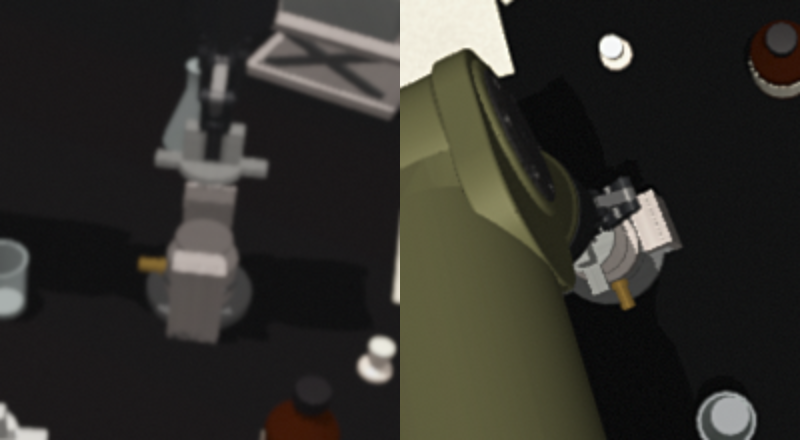

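The lid is held level, with its ears along the housing's x axis (scene crop about (210,165)). I'll measure its offset in the hand, then lower it until it touches the plate.

```bash
cat >> geo.py <<'E'
from station import ctrl,get_state
def st(n):
    s=get_state();y=Ro.from_quat(np.array(s['eef_rot'])[[1,2,3,0]]).as_matrix()[:,1]
    print(n,round(s['time'],2),np.round(s['tcp_pos'],4),'yaw',round(np.degrees(np.arctan2(y[1],y[0])),1),'w',round(s['width'],4),'F',np.round(s['contact_force'],1),'T',np.round(s['wrist_torque'],2),flush=True);return s
E
python3 - <<'E'
from geo import *
from station import models
p,d=vision.grab_frame("scene");m=models.masks_of("scene","lid")[0]
C=cloud("scene",d,m['mask']);C=C[(C[:,2]>.15)&(C[:,2]<.17)]
a=np.radians(HY-90);e=np.array([np.cos(a),np.sin(a)])
s=st('now');x=(C[:,:2]-s['tcp_pos'][:2])@e;off=(x.max()+x.min())/2
print('along ears',x.min(),x.max(),np.percentile(x,[1,99]))
ctrl.movel(P(H,.115),frame=quat(HY),max_speed=.08);st('115')
ctrl.movel(P(H,.090),max_speed=.05);ctrl.pause(.2);st('90')
for z in(.086,.083):
    ctrl.movel(P(H,z),max_speed=.03);st(z)
E
```

```text
now 8.01 [0.5548 0.1588 0.17  ] yaw 113.4 w 0.0127 F [-0.1 -0.1 -2.5] T [-0.02 -0.   -0.07]
along ears -0.04838193710366687 0.046510577563989276 [-0.04692618  0.04529437]
115 8.84 [0.555  0.1591 0.1153] yaw 113.4 w 0.0126 F [ 0.1 -0.2 -1. ] T [-0.03  0.02  0.02]
90 9.69 [0.5549 0.159  0.0903] yaw 113.4 w 0.0126 F [-1.1  0.8 -1.8] T [-0.02  0.04 -0.03]
0.086 9.97 [0.5553 0.1591 0.0864] yaw 113.4 w 0.0126 F [-0.1  0.9  2.8] T [ 0.03 -0.18  0.04]
0.083 10.22 [0.5553 0.1591 0.0833] yaw 113.4 w 0.0128 F [1.8 0.  5.3] T [ 0.04 -0.33  0.04]
```

The spring force matches the expected geometry: 6.7 N less the lid's weight at 4.5 mm of plate travel. Next I press down to 9 mm below the seat and turn.

Run:
```python
from geo import *
Z=.0756
ctrl.movel(P(H,Z),max_speed=.04);ctrl.pause(.2);st('pressed')
for t in range(-15,-91,-15):
    ctrl.movep(P(H,Z),quat(HY+t));s=st(t)
    if abs(s['wrist_torque'][2])>1.2 or np.linalg.norm(s['contact_force'][:2])>15: print('STOP');break
ctrl.pause(.2);st('end')
```

```text
pressed 10.76 [0.5554 0.1591 0.0764] yaw 113.4 w 0.0126 F [0.4 0.3 8.3] T [-0.03 -0.08 -0.  ]
-15 11.07 [0.5551 0.159  0.0764] yaw 98.3 w 0.0124 F [0.4 0.1 8.7] T [-0.03  0.04 -0.11]
-30 11.38 [0.555  0.159  0.0763] yaw 83.3 w 0.0128 F [-0.9 -0.1  8.7] T [ 0.02  0.02 -0.12]
-45 11.68 [0.555  0.159  0.0763] yaw 68.3 w 0.0126 F [-0.2 -0.1  8.8] T [-0.04  0.08 -0.13]
-60 11.99 [0.555  0.159  0.0763] yaw 53.3 w 0.0126 F [-0.2 -0.2  9. ] T [-0.06  0.08 -0.15]
-75 12.3 [0.555  0.159  0.0763] yaw 38.3 w 0.013 F [-0.  -0.8  8. ] T [-0.09  0.01 -0.09]
-90 12.61 [0.555  0.159  0.0762] yaw 23.3 w 0.0126 F [-0.3  0.1  8.4] T [ 0.01  0.08 -0.19]
end 12.81 [0.555  0.159  0.0763] yaw 23.4 w 0.0122 F [0.5 0.9 8.4] T [-0.09  0.11 -0.13]
```

Run:
```python
from geo import *
for z in(.080,.0825,.0838,.0845):
    ctrl.movel(P(H,z),max_speed=.03);ctrl.pause(.1);s=st(z)
    if s['contact_force'][2]<0: break
ctrl.pause(.2);st('risen')
ctrl.ungrasp();ctrl.pause(.2);st('open')
ctrl.movel(P(H,.18),max_speed=.12);st('up')
ctrl.movep([.45,-.12,.25],quat(HY-90));ctrl.pause(.2);st('away')
from station import models
ims=[]
for c in("scene","top"):
    p,d=vision.grab_frame(c);u,v=(368,180) if c=="scene" else (214,223)
    ims.append(cv2.resize(p[v-60:v+60,u-60:u+60],None,fx=3.3,fy=3.3))
    r=models.masks_of(c,"lid")
    for m in r[:2]:
        C=cloud(c,d,m['mask']);B=C[C[:,2]>.105]
        print(c,round(m['p'],2),m['point'],np.percentile(C[:,2],[5,50,95]).round(4),len(B))
        if len(B)>20: print(B.mean(0).round(4),np.median(B[:,2]),cv2.minAreaRect(B[:,:2].astype(np.float32)*1000))
cv2.imwrite('pics/done.png',np.hstack(ims))
```

```text
0.08 13.21 [0.555  0.159  0.0805] yaw 23.4 w 0.0128 F [1.1 0.8 6.2] T [ 0.03 -0.05 -0.12]
0.0825 13.56 [0.5549 0.159  0.0827] yaw 23.4 w 0.0126 F [1.  1.4 5.1] T [ 0.04 -0.24 -0.08]
0.0838 13.91 [0.5549 0.159  0.0838] yaw 23.4 w 0.0128 F [2. 1. 5.] T [ 0.12 -0.41 -0.03]
0.0845 14.26 [0.5549 0.159  0.0845] yaw 23.4 w 0.0126 F [ 2.2 -0.1  3.5] T [ 0.18 -0.6  -0.06]
risen 14.46 [0.5549 0.159  0.0845] yaw 23.4 w 0.0123 F [2.2 1.4 3.9] T [ 0.22 -0.64 -0.03]
open 15.36 [0.5547 0.1589 0.0845] yaw 23.4 w 0.0852 F [-0.2  0.6  0.2] T [-0.03 -0.09 -0.06]
up 16.31 [0.5542 0.1588 0.1793] yaw 23.4 w 0.0851 F [ 0.1  0.3 -0.2] T [-0.01  0.05  0.02]
away 17.68 [ 0.4505 -0.1189  0.2495] yaw 23.5 w 0.0855 F [-0.5  0.7  0.6] T [-0.04 -0.02 -0.05]
scene 0.92 [368.7, 172.7] [0.0763 0.0803 0.1137] 159
[0.5568 0.1538 0.1122] 0.11288973721062989 ((555.1785278320312, 156.9798583984375), (13.910451889038086, 51.01689147949219), 23.395566940307617)
```

View pics/done.png

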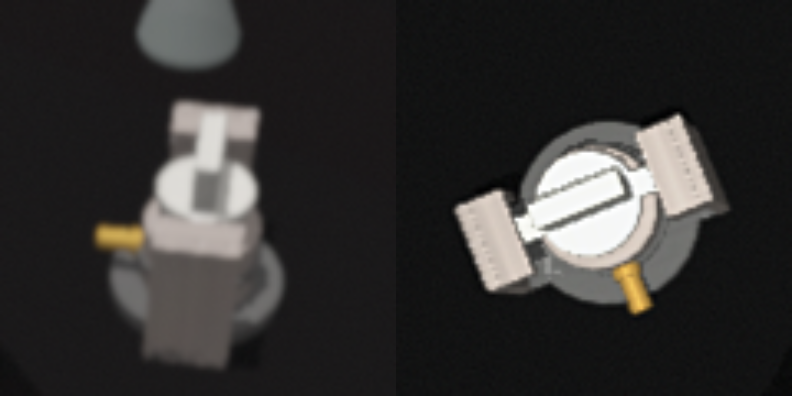

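Both ears are under the claws (top crop about (525,225) and (645,180)). The disc is centred between them, its top is at 80 mm (the seat height), and the bar lies along the claw line. The gripper is clear.

```bash
python3 -c "
from station import ticket
print(ticket.close_job())"
```

```text
the job is handed in; nothing more can be done
None
```

The lid is locked under both claws of the filter housing, released with the gripper clear, and the job was handed in at about 18 s of the 38 s allowed; no verdict came back.

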